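# Push the tip box home in its loading bay

## Task

Line up the pipette-tip box with the loading bay and push it down the lane between the two rails until it stands fully home against the rubber stops at the far end, then back away from it. Only push it along the worktop with the fingers: do not lift or tip it. Neither the box nor the gripper may touch either rail, and the beaker, cup and vial standing around stay where they are.

Things in the scene. Friction and masses are not known exactly. Their poses are not given: they have to be found in the camera images.
- tip_box: pipette-tip box, dark grey with a yellow lid, a rigid block 102 (x) x 64 (y) x 70 mm (z), about 0.12 kg, loose, standing outside the bay's mouth, up to 25 mm to either side of the lane's middle line. Origin at the centre of its underside; x is its long axis, pointing down the lane within 0.2 rad at the start. It slides on the worktop with under 2 N
- bay: loading bay fixed on the worktop: a straight lane with a blue strip on its floor between two aluminium rails. Origin on the worktop in the middle of the lane; x runs down the lane from the open mouth (x = -70 mm) to the stops (x = +70 mm), y to the left seen that way, z up. The rails' inner faces are at y = +-44 mm: 88 mm clear, 12 mm on each side of a centred box
- bay_home (a point): where the box's origin is when it is home: on the worktop, in the bay's frame at x = +19 mm, y = 0. The lane ends 51 mm beyond it at two round black rubber stops, 18 mm wide, on a fixed aluminium end block 24 mm high; the lane's floor is the worktop itself
- left_rail: left rail (bay's +y side), 140 long x 12 wide x 24 mm high, with a black cap at the mouth and two small screwed feet reaching up to 15 mm outward from its outer face; fixed to the bay. Origin on the worktop at the middle of the rail, at y = +50 mm in the bay's frame. Not to be touched
- right_rail: right rail (bay's -y side), the mirror image of the left one, origin at y = -50 mm in the bay's frame. Not to be touched
- vial: bystander: small glass vial with a white cap, 26 mm wide, 55 mm high; origin at the centre of its underside
- beaker: bystander: clear glass beaker, 53 mm wide, 70 mm high; origin at the centre of its underside
- weigh_cup: bystander: grey weighing cup, 58 mm wide, 52 mm high; origin at the centre of its underside
There are look-alikes about, which are no part of the job. What is shaped like the tip_box but purple is not meant.

How it is judged:
By the outcome, as a careful person would: the job done as asked, in the order asked, and still so for the second after the job is handed in, with the robot touching nothing.
It also fails if it takes over 64 s, if anything falls off the work surface, if the arm or the gripper's body presses on something with over 40 N, if the wrist force passes 120 N, or if a joint passes its speed limit or range.

## Robot

A 6-joint arm with a two-finger parallel gripper is mounted at the origin on a cart in front of the work surface, level with it; the furniture and walls round the work are solid. World frame = base frame: x ahead of the robot, y to its left, z up, the work surface at z = 0. Lengths are in m, angles in rad, forces in N, time in s.
With the tool pointing down it reaches from about 0.35 to 0.775 m from the base axis. Payload 7.3 kg.
Tool frame: the origin (TCP) lies midway between the tips of the shut fingers; the grasp point (between the pads) lies 19 mm behind it (robot.tcp_to_grasp is the distance from the TCP to the grasp point, in m); x points along the fingers, z is the direction in which the jaws open and shut, and the axes are right-handed (so a half turn about x gives the same grasp; the last joint's range is limited). The gripper opens to 92 mm and grips with 3 to 60 N. Pads are 19 mm wide; open, the fingers measure 130 mm over their backs; the gripper's body (75 mm by 190 mm) begins 47 mm behind the grasp point.
Start: joints at [-1.329, 0.342, 1.524, -0, 1.275, -0.146], TCP at [0.199, -0.486, 0.202] pointing down, gripper open.
Joint ranges: [-2.53, 2.53], [-0.77, 2.02], [0.04, 2.7], [-1, 4.14], [0.28, 2.66], [-3.11, 3.11]. Speed limits (rad/s): [2.57, 2.57, 3.14, 3.14, 3.14, 3.14].

## Interface

Orientations are given as [roll, pitch, yaw] about the fixed x, y, z axes, in that order (R = Rz(yaw) Ry(pitch) Rx(roll)).
In Python, from cell import robot gives the robot as it stands.
- The arm moves only by the tool move_arm, never from a script. Its argument "deltas" is a list of rows, each an object with "dp": the shift along the tool's x, y, z in m, a list of three; "turn": the turn, a rotation vector about the tool's x, y, z in degrees, a list of three. A call has 1 to 10 rows; each row is the pose to reach, as a shift and turn from the pose commanded when the call began, along the tool's axes at that moment; what a row does not reach only later rows make up. A row lasts 1/10 s, in which the tool goes at most 50 mm and 8.59 degrees, less where a joint would pass 70% of its speed; a pose out of reach is approached as far as the arm can. A call with a gripper value outside its range is refused whole. "hand" is the finger opening in m, from 0 to 0.0918, set as the call begins (left out, the last holds). The fingers move at their own pace and stop on an object; "squeeze" is the grip in N (left out, the last holds). Time passes only in rows, so rows that repeat a pose let the fingers close. It gives the time, the measured TCP pose, the force and the opening at its end, in the units of the state.
- robot.observe(): the state, without advancing time (a new reading comes with each control period).
- robot.read_camera(name): name is "scene" or "side" or "wrist"; returns (picture, depth): 420x560x3 uint8, red, green, blue; 420x560 float32, m along the optical axis (not along the pixel's ray), 0 where there is no reading.
- robot.camera_info(name): a dict with "fx", "fy", "cx", "cy" (pixels), "R" (3x3) and "t" (3): a world point X has camera coordinates R X + t. Camera axes: x right, y down, z forward; pixel columns grow to the right and rows downward; lengths in m; the calibration is good to about 2 mm. A picture is of the moment at which its call begins: read the wrist's pose just before it. camera_info takes no time and is no camera call; for the wrist camera it gives the pose at the moment of the call.
- robot.hand_in(): hands the job in, once; it reports no verdict.
The state is a dict: "time": time; "qpos": joint angles; "qvel": joint speeds; "joint_efforts": joint torques, N m; "tool_pos": TCP position; "tool_rot": TCP orientation; "contact_force": force on the tool from outside, world axes, zero at the start; "torque": the same for the moment, N m; "opening": finger opening in m.
Only numpy, scipy, OpenCV 4.12 (cv2) and the standard library are available. Lean on these libraries where they do the work, as an engineer would, in place of code of your own. Each camera call takes 0.05 s, during which the arm holds its last target.

## Working session

There is one attempt and no reset: what is moved stays moved. The work goes in short steps, Python scripts to look and compute and a tool call to move; the robot and the scene stay as the last step left them, time stands still between calls to the robot, and variables do not carry over. Pictures are saved under pics/ and viewed, and the job is handed in when it is done.

Besides the shell and the picture viewer there is one more tool, called after "Call:" as name(argument=value, ...), one argument or row to a line, values as JSON. move_arm: Moves the arm, as the interface text tells. Its arguments: {"type":"object","properties":{"deltas":{"type":"array"},"hand":{"type":"number"},"squeeze":{"type":"number"}},"required":["deltas"]}

```bash
mkdir -p pics
cat > h.py <<'E'
import numpy as np, cv2
from cell import robot
def snap(n,tag):
    ci=robot.camera_info(n); p,d=robot.read_camera(n)
    cv2.imwrite(f'pics/{tag}.png',p[:,:,::-1]); np.savez(f'pics/{tag}.npz',d=d,p=p,**{k:np.array(v) for k,v in ci.items()})
def load(tag): return np.load(f'pics/{tag}.npz')
def w(f,u,v,z=None):
    r=np.array([(u-f['cx'])/f['fx'],(v-f['cy'])/f['fy'],1.0]); R=f['R'];t=f['t']
    if z is None: return R.T@(r*f['d'][int(round(v)),int(round(u))]-t)
    c=-R.T@t; dd=R.T@r; return c+dd*(z-c[2])/dd[2]
E
python3 - <<'E'
from h import *
snap('scene','s0'); snap('side','d0')
print(robot.observe())
for n in('scene','side','wrist'):
    ci=robot.camera_info(n); print(n,-np.array(ci['R']).T@np.array(ci['t']),ci['fx'])
E
```

```text
{'time': 0.1, 'qpos': array([-1.32901243e+00,  3.42655931e-01,  1.52490180e+00,  1.77390222e-05,
        1.27539410e+00, -1.45977779e-01]), 'qvel': array([ 0.001329  , -0.00165623, -0.00021471,  0.00010635, -0.0009886 ,
        0.00244422]), 'joint_efforts': array([ 8.47632346e-04, -4.32005775e+01, -2.44694334e+01,  7.18354108e-02,
        5.26257267e-02, -5.48382468e-05]), 'tool_pos': array([ 0.1984554 , -0.48563073,  0.20181985]), 'tool_rot': array([2.98313479, 1.56943704, 1.80009496]), 'contact_force': array([0.43687855, 0.22569552, 0.7912949 ]), 'torque': array([-0.0491662 ,  0.04220211, -0.02493282]), 'opening': 0.09200752333584925}
scene [ 0.26372793 -0.32977098  0.60553461] 430.3899450936363
side [0.2558511  0.90761639 0.45780823] 537.6411587714133
wrist [ 0.26515877 -0.45841118  0.38338687] 301.98174259370955
```

View pics/s0.png

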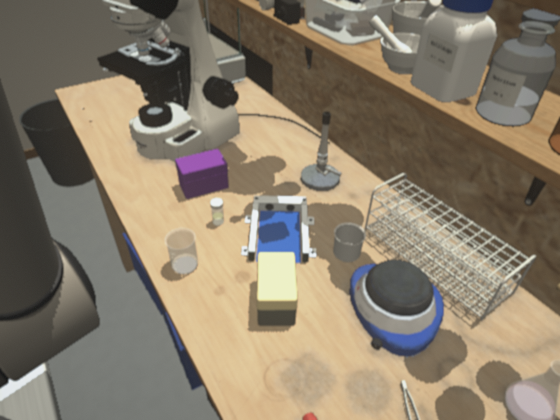

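View pics/d0.png

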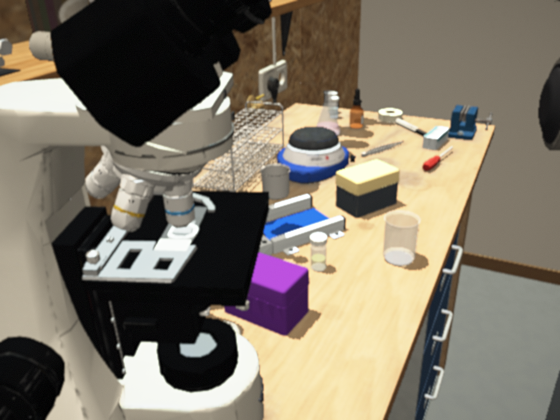

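The scene view shows the yellow-lid dark box at (277,287), just before the bay mouth. The bay is at (278,228), with its stops near (278,205). The purple look-alike at (203,173) is not meant. The beaker is at (183,252), the vial at (217,212) and the cup at (348,242). I'll enlarge a crop.

Run:
```python
import cv2
p=cv2.imread('pics/s0.png')
cv2.imwrite('pics/s0c.png',cv2.resize(p[185:335,220:340],None,fx=4,fy=4,interpolation=cv2.INTER_CUBIC))
```

```text
(no output)
```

View pics/s0c.png

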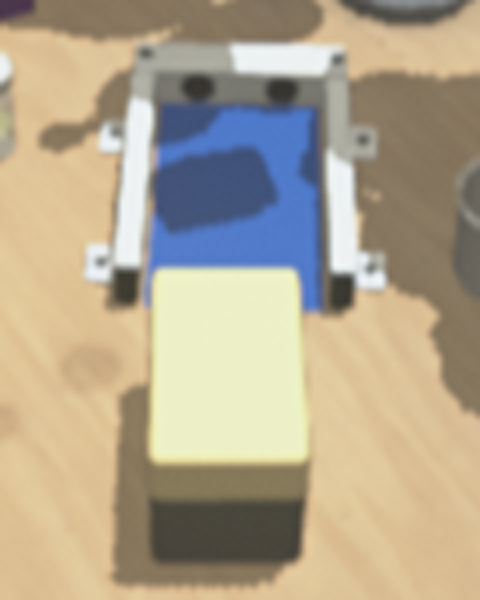

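```bash
cat >> h.py <<'E'
def cloud(f):
    v,u=np.mgrid[0:420,0:560]; d=f['d']
    c=np.stack([(u-f['cx'])/f['fx']*d,(v-f['cy'])/f['fy']*d,d],-1)
    X=(c-f['t'])@f['R']; X[d<=0]=np.nan; return X
def rect(P):
    r=cv2.minAreaRect(P.astype(np.float32)*1000); return r
E
python3 - <<'E'
from h import *
f=load('s0'); X=cloud(f)
g=lambda cx,cy:(220+(cx+.5)/4-.5,185+(cy+.5)/4-.5)
for n,z,pts in [('lid',.07,[(152,268),(298,268),(308,462),(149,462)]),('boxbottomfront',0,[(152,562),(302,562)]),
  ('Lrail top: far-out,far-in,near-in,near-out',.024,[(133,98),(155,98),(139,268),(113,268)]),
  ('Rrail',.024,[(325,75),(347,75),(357,270),(330,270)]),('endblock',.024,[(138,45),(345,45),(155,72),(325,72)]),
  ('blue',0,[(147,308),(322,310)]),('stops',.015,[(198,88),(281,90)])]:
    print(n)
    for p in pts:
        u,v=g(*p); print('  ',w(f,u,v,z).round(4), 'depth', w(f,u,v).round(4))
m=X[260:300,255:300].reshape(-1,3); m=m[(abs(m[:,2]-.07)<.006)]
print('lid pts',len(m),m.mean(0),rect(m[:,:2]))
for n,(u,v) in dict(vial=(217,205),beaker=(183,240),beakb=(183,265),cup=(348,235)).items(): print(n,X[v,u].round(3), w(f,u,v,.05).round(3))
E
```

```text
lid
   [0.5074 0.1056 0.07  ] depth [ 0.5398  0.1633 -0.001 ]
   [0.5602 0.0735 0.07  ] depth [0.5986 0.1257 0.0007]
   [ 0.5077 -0.0115  0.07  ] depth [ 0.5104 -0.008   0.0641]
   [0.4563 0.0198 0.07  ] depth [0.4577 0.0225 0.0659]
boxbottomfront
   [0.4576 0.022  0.    ] depth [0.4575 0.0217 0.0005]
   [ 0.5097 -0.0097  0.    ] depth [ 0.51   -0.0094 -0.0006]
Lrail top: far-out,far-in,near-in,near-out
   [0.5793 0.25   0.024 ] depth [0.5791 0.2495 0.0244]
   [0.5889 0.2441 0.024 ] depth [0.5904 0.2467 0.0214]
   [0.5233 0.1461 0.024 ] depth [0.5233 0.1462 0.0238]
   [0.5131 0.1523 0.024 ] depth [0.5144 0.1548 0.0209]
Rrail
   [0.6735 0.2141 0.024 ] depth [0.6747 0.2157 0.0223]
   [0.6833 0.2082 0.024 ] depth [0.6829 0.2077 0.0245]
   [0.6081 0.0931 0.024 ] depth [0.6205 0.1083 0.0031]
   [0.5975 0.0995 0.024 ] depth [0.6017 0.1049 0.0167]
endblock
   [0.6026 0.2854 0.024 ] depth [0.602  0.2842 0.0251]
   [0.6964 0.2287 0.024 ] depth [7.138e-01 2.512e-01 6.000e-04]
   [0.5992 0.2618 0.024 ] depth [0.5986 0.2607 0.0251]
   [0.6749 0.2161 0.024 ] depth [0.6753 0.2166 0.0234]
blue
   [0.5245 0.1418 0.    ] depth [0.5239 0.1406 0.0015]
   [0.5937 0.0983 0.    ] depth [ 0.594   0.0987 -0.0006]
stops
   [0.6171 0.2482 0.015 ] depth [0.6178 0.2493 0.0139]
   [0.6534 0.2245 0.015 ] depth [0.6515 0.2219 0.0178]
lid pts 1555 [0.50290269 0.0386479  0.06930867] ((504.0863037109375, 40.42864990234375), (81.92047882080078, 62.263851165771484), 58.8598518371582)
vial [0.509 0.266 0.054] [0.511 0.271 0.05 ]
beaker [0.418 0.224 0.042] [0.416 0.216 0.05 ]
beakb [0.398 0.179 0.03 ] [0.393 0.161 0.05 ]
cup [0.699 0.091 0.023] [0.679 0.072 0.05 ]
```

```bash
cat >> h.py <<'E'
from scipy.spatial.transform import Rotation as Ro
def cur():
    o=robot.observe(); return np.array(o['tool_pos']),Ro.from_euler('xyz',o['tool_rot']),o
def goal(p,lane_deg,s):
    a=np.deg2rad(lane_deg); z=s*np.array([-np.sin(a),np.cos(a),0]); x=np.array([0,0,-1.]); y=np.cross(z,x)
    R=Ro.from_matrix(np.stack([x,y,z],1)); P,C,o=cur()
    return (C.inv().apply(np.array(p)-P)*1000).round(1), np.rad2deg((C.inv()*R).as_rotvec()).round(2)
E
python3 - <<'E'
from h import *
P,C,o=cur(); print(P,C.as_matrix().round(3))
for s in(1,-1): print(goal([.47,-.0,.24],56.4,s))
E
```

```text
[ 0.1984554  -0.48563073  0.20181985] [[-0.     0.926  0.378]
 [ 0.001  0.378 -0.926]
 [-1.     0.    -0.001]]
(array([ -37.6,  435. , -347. ]), array([ 1.4582e+02, -5.0000e-02,  9.0000e-02]))
(array([ -37.6,  435. , -347. ]), array([-3.418e+01, -7.000e-02, -3.000e-02]))
```

Call:
move_arm(
  deltas=[
    {"dp":[-0.004,0.0435,-0.0347],"turn":[-3.4,0,0]},
    {"dp":[-0.008,0.087,-0.0694],"turn":[-6.8,0,0]},
    {"dp":[-0.012,0.13,-0.104],"turn":[-10.2,0,0]},
    {"dp":[-0.016,0.174,-0.139],"turn":[-13.6,0,0]},
    {"dp":[-0.02,0.2175,-0.1735],"turn":[-17,0,0]},
    {"dp":[-0.024,0.261,-0.208],"turn":[-20.4,0,0]},
    {"dp":[-0.028,0.3045,-0.243],"turn":[-23.8,0,0]},
    {"dp":[-0.032,0.348,-0.278],"turn":[-27.2,0,0]},
    {"dp":[-0.036,0.3915,-0.312],"turn":[-30.6,0,0]},
    {"dp":[-0.038,0.435,-0.347],"turn":[-34.2,0,0]},
  ],
  hand=0.02,
)

```text
time: 1.1
tool_pos: [0.4424, -0.0486, 0.2375]
tool_rot: [-0.431, 1.57, -1.015]
contact_force: [0.6, -1.5, -0.5]
opening: 0.0209
```

Run:
```python
from h import *
print(goal([.47,-.0,.24],56.4,-1)); P,C,o=cur(); print(P,o['opening'],o['time'],o['qvel'])
```

```text
(array([-2.5, 55.8, -3.8]), array([0.16, 0.02, 0.01]))
[ 0.44241786 -0.04861724  0.23749187] 0.020866167614649617 1.1 [ 1.13996427  0.31311646 -0.45292193 -0.0033586   0.13347636  0.50858767]
```

Call:
move_arm(
  deltas=[
    {"dp":[0,0,0],"turn":[0,0,0]},
    {"dp":[0,0,0],"turn":[0,0,0]},
    {"dp":[0,0,0],"turn":[0,0,0]},
    {"dp":[0,0,0],"turn":[0,0,0]},
  ],
)

```text
time: 1.5
tool_pos: [0.4414, -0.0519, 0.2372]
tool_rot: [-2.165, 1.57, -2.753]
contact_force: [-0.6, -0.1, 0.5]
opening: 0.02
```

Run:
```python
from h import *
print(goal([.47,-.0,.24],56.4,-1)); P,C,o=cur(); print(P,o['opening'],o['time'],o['contact_force'])
snap('wrist','w1')
```

```text
(array([-2.9, 59.1, -5. ]), array([-0.13, -0.02,  0.03]))
[ 0.4413696  -0.05192838  0.23716828] 0.019969112552620225 1.5 [-0.55534643 -0.12791546  0.47833909]
```

View pics/w1.png

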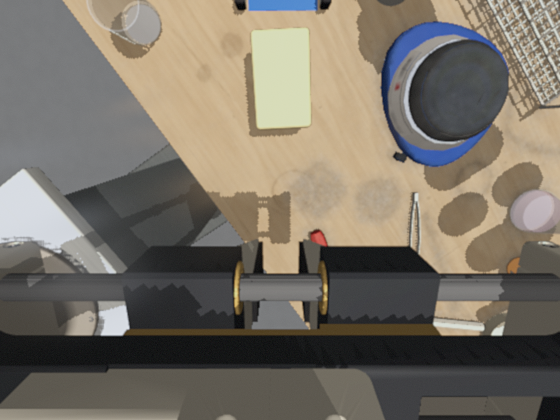

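The wrist view shows the box lid spanning (252,28) to (311,130) and only the bay's mouth at the top edge (240–330, 0–10). I'll move forward to see the whole bay.

Call:
move_arm(
  deltas=[
    {"dp":[0,0.04,-0.003],"turn":[0,0,0]},
    {"dp":[0,0.08,-0.005],"turn":[0,0,0]},
    {"dp":[0,0.11,-0.005],"turn":[0,0,0]},
    {"dp":[0,0.11,-0.005],"turn":[0,0,0]},
    {"dp":[0,0.11,-0.005],"turn":[0,0,0]},
    {"dp":[0,0.11,-0.005],"turn":[0,0,0]},
  ],
)

```text
time: 2.15
tool_pos: [0.4981, 0.0425, 0.2372]
tool_rot: [-1.923, 1.57, -2.51]
contact_force: [0.9, -0.4, -0.2]
opening: 0.02
```

Run:
```python
from h import *
P,C,o=cur(); print(P,o['opening'],o['time'],o['qvel'].round(3))
snap('wrist','w2')
p=cv2.imread('pics/w2.png')
cv2.imwrite('pics/w2c.png',cv2.resize(p[20:220,180:380],None,fx=3,fy=3,interpolation=cv2.INTER_CUBIC))
```

```text
[0.49806131 0.04246648 0.23724964] 0.019988597731204264 2.15 [-0.003 -0.007 -0.     0.003 -0.002  0.002]
```

View pics/w2.png

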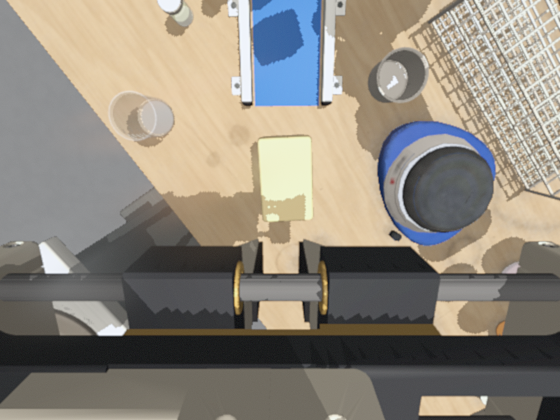

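View pics/w2c.png

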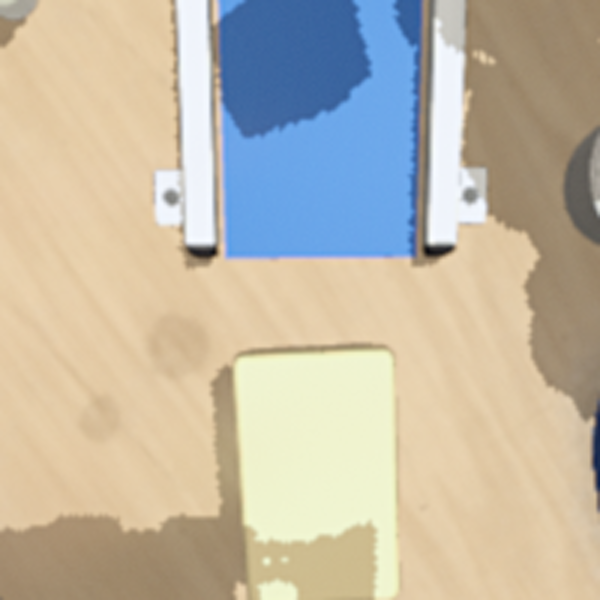

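Run:
```python
from h import *
f=load('w2')
g=lambda cx,cy:(180+(cx+.5)/3-.5,20+(cy+.5)/3-.5)
def line(n,a,b,z):
    A=w(f,*g(*a),z);B=w(f,*g(*b),z); print(n,A.round(4),B.round(4),np.rad2deg(np.arctan2(*(A-B)[1::-1])).round(2)); return A,B
line('Lrail in',(211,2),(215,240),.024); line('Lrail out',(179,2),(185,240),.024)
line('Rrail in',(432,2),(427,240),.024); line('Rrail out',(465,2),(457,240),.024)
line('blue L',(219,60),(226,255),0); line('blue R',(420,60),(416,255),0); line('mouth',(226,257),(416,257),0)
line('lid L',(236,370),(247,580),.07); line('lid R',(391,365),(397,580),.07); line('lid F',(240,351),(387,347),.07)
A=w(f,*g(250,602),.07);print(A)
X=cloud(f)
m=X[130:225,250:320].reshape(-1,3); m=m[(abs(m[:,2]-.07)<.006)]
print('lid',len(m),m.mean(0),rect(m[:,:2]))
m=X[0:108,225:345].reshape(-1,3); m=m[(abs(m[:,2]-.024)<.004)]
# split into rails
a=np.deg2rad(56.4);d=np.array([np.cos(a),np.sin(a)]);n=np.array([-d[1],d[0]])
s=m[:,:2]@n; mid=np.median([s.min(),s.max()])
for sel in(s>mid,s<mid):
    q=m[sel][:,:2]; r=rect(q); print('rail',len(q),r, np.percentile(q@n,[2,50,98]))
print('n.mid',np.array([.5604,.1228])@n)
```

```text
Lrail in [0.5721 0.2186 0.024 ] [0.5235 0.1471 0.024 ] 55.78
Lrail out [0.5619 0.2254 0.024 ] [0.5132 0.1539 0.024 ] 55.78
Rrail in [0.6429 0.1712 0.024 ] [0.5959 0.0986 0.024 ] 57.11
Rrail out [0.6534 0.1642 0.024 ] [0.6062 0.0918 0.024 ] 56.85
blue L [0.5647 0.2064 0.    ] [0.523 0.142 0.   ] 57.12
blue R [0.634 0.16  0.   ] [0.5922 0.0958 0.    ] 56.95
mouth [0.5226 0.1413 0.    ] [0.5918 0.0951 0.    ] 146.25
lid L [0.5051 0.0998 0.07  ] [0.4615 0.0296 0.07  ] 58.18
lid R [0.5546 0.0689 0.07  ] [ 0.5116 -0.0039  0.07  ] 59.4
lid F [0.5103 0.1046 0.07  ] [0.5569 0.0753 0.07  ] 147.77
[0.45726174 0.02126544 0.07      ]
lid 4391 [0.50835082 0.04848173 0.0686147 ] ((507.0693359375, 46.322845458984375), (100.49575805664062, 62.30393981933594), 59.01123046875)
rail 1066 ((546.6436767578125, 193.49398803710938), (113.00467681884766, 12.17276382446289), 56.66609573364258) [-0.35413618 -0.34838338 -0.34249411]
rail 1071 ((629.7056274414062, 138.14547729492188), (113.06645965576172, 12.388178825378418), 56.453861236572266) [-0.45379405 -0.44790694 -0.44219922]
n.mid -0.3988125810468571
```

Both views agree: lane angle 56.5°, bay origin about (0.596, 0.177), box 1.6 mm left of the middle and turned +2.4°. The measured rail gap of 87–88 mm and the 100×62 lid match the given sizes. Next I'll go behind the box and then lower.

```bash
cat >> h.py <<'E'
LA=56.5; a_=np.deg2rad(LA); D=np.array([np.cos(a_),np.sin(a_)]); N=np.array([-D[1],D[0]]); O=np.array([.58817,.16582]); O=O+D*(D@(np.array([.5958,.1766])-O))
def lane(x,y,z): return np.r_[O+D*x+N*y,z]
def bay(p): r=np.array(p[:2])-O; return np.array([r@D,r@N])
E
python3 - <<'E'
from h import *
print(O,bay(cur()[0])); print(goal(lane(-.25,0,.2372),LA,-1))
E
```

```text
[0.59545588 0.17682777] [-0.16580928  0.00701297]
(array([  0.2, -84.2,   7.3]), array([-0.19, -0.  ,  0.03]))
```

Call:
move_arm(
  deltas=[
    {"dp":[0,-0.04,0.0035],"turn":[-0.2,0,0]},
    {"dp":[0,-0.084,0.007],"turn":[-0.2,0,0]},
    {"dp":[0,-0.084,0.007],"turn":[-0.2,0,0]},
    {"dp":[0.04,-0.084,0.007],"turn":[-0.2,0,0]},
    {"dp":[0.08,-0.084,0.007],"turn":[-0.2,0,0]},
    {"dp":[0.12,-0.084,0.007],"turn":[-0.2,0,0]},
    {"dp":[0.16,-0.084,0.007],"turn":[-0.2,0,0]},
    {"dp":[0.16,-0.084,0.007],"turn":[-0.2,0,0]},
    {"dp":[0.16,-0.084,0.007],"turn":[-0.2,0,0]},
  ],
)

```text
time: 3.1
tool_pos: [0.4581, -0.0305, 0.078]
tool_rot: [-2.752, 1.57, 2.948]
contact_force: [-0.0, 0.8, -0.4]
opening: 0.0202
```

Run:
```python
from h import *
P,C,o=cur(); print(P,bay(P),o['time'],o['contact_force']); print(goal(lane(-.25,0,.03),LA,-1))
snap('wrist','w3');snap('scene','s3')
```

```text
[ 0.45808624 -0.03045348  0.07803064] [-2.48668272e-01  1.44409443e-04] 3.1 [-2.04758283e-04  8.13650338e-01 -4.44282579e-01]
(array([48. , -1.3,  0.2]), array([ 0.07, -0.02,  0.01]))
```

View pics/w3.png

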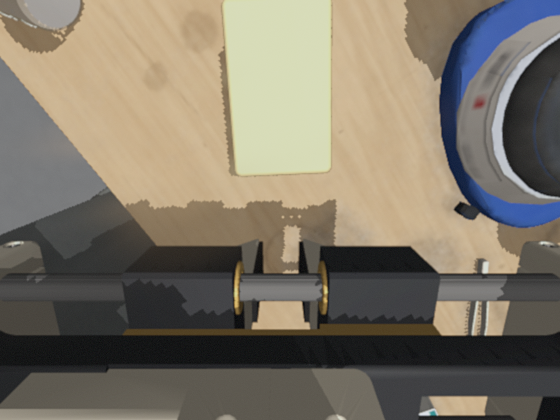

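View pics/s3.png

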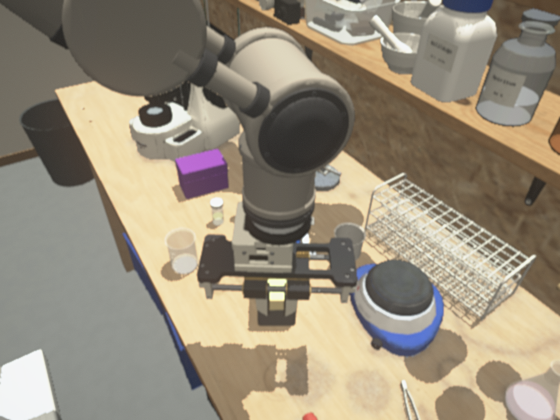

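Run:
```python
from h import *
for t in('s0','w2'):
    X=cloud(load(t)); 
    if t=='w2': X=X[:235]
    q=X.reshape(-1,3); q=q[np.isfinite(q).all(1)]; b=(q[:,:2]-O)@np.stack([D,N],1)
    for x0 in np.arange(-.30,.06,.04):
        for lo,hi in((-.115,-.05),(.05,.115)):
            s=(b[:,0]>x0)&(b[:,0]<x0+.04)&(b[:,1]>lo)&(b[:,1]<hi)
            print(t,x0.round(2),lo,s.sum(), q[s,2].max().round(3) if s.any() else '')
```

```text
s0 -0.3 -0.115 1095 0.003
s0 -0.3 0.05 1082 0.003
s0 -0.26 -0.115 964 0.003
s0 -0.26 0.05 940 0.003
s0 -0.22 -0.115 847 0.003
s0 -0.22 0.05 829 0.004
s0 -0.18 -0.115 736 0.003
s0 -0.18 0.05 732 0.004
s0 -0.14 -0.115 658 0.003
s0 -0.14 0.05 650 0.003
s0 -0.1 -0.115 634 0.054
s0 -0.1 0.05 599 0.026
s0 -0.06 -0.115 631 0.054
s0 -0.06 0.05 495 0.026
s0 -0.02 -0.115 424 0.052
s0 -0.02 0.05 451 0.026
s0 0.02 -0.115 408 0.326
s0 0.02 0.05 446 0.057
w2 -0.3 -0.115 0 
w2 -0.3 0.05 0 
w2 -0.26 -0.115 883 0.002
w2 -0.26 0.05 884 0.002
w2 -0.22 -0.115 1231 0.002
w2 -0.22 0.05 1225 0.002
w2 -0.18 -0.115 1339 0.002
w2 -0.18 0.05 1297 0.002
w2 -0.14 -0.115 1429 0.002
w2 -0.14 0.05 1424 0.002
w2 -0.1 -0.115 1584 0.054
w2 -0.1 0.05 1559 0.024
w2 -0.06 -0.115 1775 0.053
w2 -0.06 0.05 1607 0.026
w2 -0.02 -0.115 1748 0.052
w2 -0.02 0.05 1791 0.026
w2 0.02 -0.115 1412 0.026
w2 0.02 0.05 1598 0.056
```

Run:
```python
from h import *
f=load('s0');X=cloud(f); b=(X[...,:2]-O)@np.stack([D,N],1)
s=(X[...,2]>.08)&(abs(b[...,1])<.15)&(b[...,0]>-.2)&(b[...,0]<.25)
v,u=np.nonzero(s); print(len(v), u.min(),u.max(),v.min(),v.max())
for i in range(0,len(v),max(1,len(v)//15)): print(u[i],v[i],X[v[i],u[i]].round(3),b[v[i],u[i]].round(3))
print(w(f,320,178),bay(w(f,320,178)),bay(w(f,326,118)),w(f,326,118))
```

```text
6017 277 386 0 290
304 0 [0.748 0.344 0.378] [ 0.223 -0.035]
312 5 [0.747 0.318 0.376] [ 0.201 -0.049]
350 9 [0.753 0.224 0.392] [ 0.126 -0.105]
277 14 [0.715 0.382 0.349] [0.238 0.014]
320 18 [0.75  0.296 0.359] [ 0.185 -0.063]
353 22 [0.758 0.218 0.373] [ 0.124 -0.113]
346 26 [0.754 0.23  0.364] [ 0.131 -0.103]
333 30 [0.752 0.26  0.349] [ 0.155 -0.085]
346 34 [0.755 0.228 0.351] [ 0.131 -0.104]
334 39 [0.753 0.256 0.335] [ 0.153 -0.088]
362 44 [0.789 0.223 0.33 ] [ 0.146 -0.136]
353 50 [0.756 0.208 0.331] [ 0.114 -0.117]
350 57 [0.734 0.188 0.33 ] [ 0.086 -0.109]
363 66 [0.729 0.151 0.33 ] [ 0.052 -0.126]
381 80 [0.725 0.104 0.326] [ 0.011 -0.148]
374 285 [ 0.621 -0.056  0.08 ] [-0.18 -0.15]
[0.76107789 0.26580041 0.0219295 ] [ 0.16560594 -0.08900256] [ 0.18066814 -0.09065287] [0.77076745 0.2774497  0.16450997]
```

Call:
move_arm(
  deltas=[
    {"dp":[0.024,0,0],"turn":[0,0,0]},
    {"dp":[0.048,0,0],"turn":[0,0,0]},
    {"dp":[0.048,0,0],"turn":[0,0,0]},
    {"dp":[0.048,0.015,0],"turn":[0,0,0]},
    {"dp":[0.048,0.025,0],"turn":[0,0,0]},
    {"dp":[0.048,0.032,0],"turn":[0,0,0]},
    {"dp":[0.048,0.038,0],"turn":[0,0,0]},
    {"dp":[0.048,0.044,0],"turn":[0,0,0]},
    {"dp":[0.048,0.05,0],"turn":[0,0,0]},
    {"dp":[0.048,0.05,0],"turn":[0,0,0]},
  ],
)

```text
time: 4.2
tool_pos: [0.4859, 0.0122, 0.0294]
tool_rot: [0.806, 1.57, 0.224]
contact_force: [-0.2, -0.1, -0.8]
opening: 0.02
```

```bash
cat >> h.py <<'E'
def boxpose(tag,zt=.07):
    f=load(tag); X=cloud(f)
    hsv=cv2.cvtColor(f['p'],cv2.COLOR_RGB2HSV)
    s=(abs(X[...,2]-zt)<.006)&(hsv[...,0]>20)&(hsv[...,0]<36)
    b=(X[...,:2]-O)@np.stack([D,N],1); s&=(abs(b[...,1])<.08)&(b[...,0]>-.35)&(b[...,0]<.1)
    q=b[s]; r=rect(q); print(tag,len(q),[np.round(k,1) for k in r], 'z',np.median(X[s][:,2]).round(4))
E
python3 - <<'E'
from h import *
P,C,o=cur(); print(P,bay(P),o['time'],o['contact_force']); print(goal(lane(-.2,0,.03),LA,-1))
boxpose('w2');boxpose('w3')
snap('wrist','w4');boxpose('w4')
E
```

```text
[0.48591419 0.01219865 0.02937577] [-0.197742    0.00048036] 4.2 [-0.23186871 -0.08033909 -0.78903318]
(array([-0.6, -2.3,  0.5]), array([ 0.15,  0.02, -0.02]))
w2 4371 [array([-157.6,    1.7]), array([100.5,  62.3]), np.float64(2.6)] z 0.0687
w3 18049 [array([-158.4,    1.3]), array([98.7, 62.4]), np.float64(2.2)] z 0.0687
w4 28968 [array([-141.2,    0.7]), array([110.3,  62.5]), np.float64(0.2)] z 0.0687
```

View pics/w4.png

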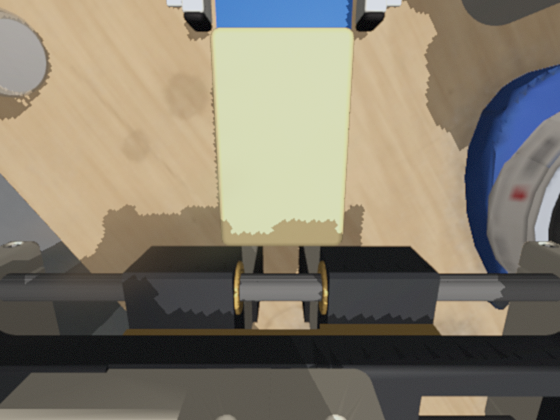

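The box has squared up against the fingers (yaw about 0.2°, y about +0.7 mm), with its front still outside the mouth. I'll continue to push.

Call:
move_arm(
  deltas=[
    {"dp":[0,0.01,0.0005],"turn":[0,0,0]},
    {"dp":[0,0.022,0.0005],"turn":[0,0,0]},
    {"dp":[0,0.034,0.0005],"turn":[0,0,0]},
    {"dp":[0,0.046,0.0005],"turn":[0,0,0]},
    {"dp":[0,0.058,0.0005],"turn":[0,0,0]},
    {"dp":[0,0.07,0.0005],"turn":[0,0,0]},
    {"dp":[0,0.08,0.0005],"turn":[0,0,0]},
    {"dp":[0,0.088,0.0005],"turn":[0,0,0]},
    {"dp":[0,0.092,0.0005],"turn":[0,0,0]},
    {"dp":[0,0.092,0.0005],"turn":[0,0,0]},
  ],
)

```text
time: 5.25
tool_pos: [0.5368, 0.0886, 0.0293]
tool_rot: [0.635, 1.57, 0.053]
contact_force: [-0.1, 0.9, -0.3]
opening: 0.0199
```

Run:
```python
from h import *
P,C,o=cur(); print(P,bay(P),o['time'],o['contact_force']); print(goal(lane(-.0415,0,.03),LA,-1))
snap('wrist','w5');boxpose('w5')
```

```text
[0.53683551 0.08862816 0.0293179 ] [-0.10590315  0.00020208] 5.25 [-0.07941402  0.89627982 -0.32659817]
(array([-0.7, 64.4,  0.4]), array([ 0.15,  0.02, -0.02]))
w5 28946 [array([-50.2,   0.2]), array([112.1,  62.6]), np.float64(0.2)] z 0.0687
```

View pics/w5.png

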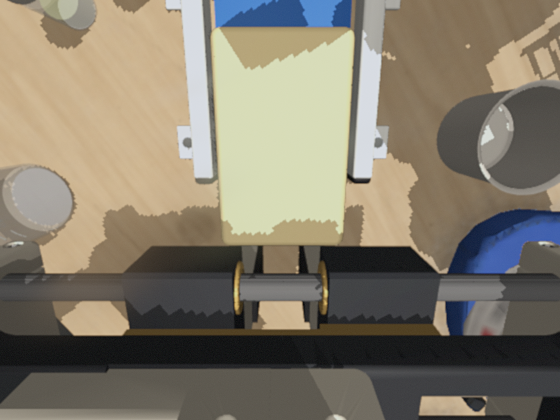

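The box is centred in the lane with clear gaps on both sides. I'll push to just short of home.

Call:
move_arm(
  deltas=[
    {"dp":[0,0.01,0.0002],"turn":[0,0,0]},
    {"dp":[0,0.022,0.0002],"turn":[0,0,0]},
    {"dp":[0,0.034,0.0002],"turn":[0,0,0]},
    {"dp":[0,0.044,0.0002],"turn":[0,0,0]},
    {"dp":[0,0.051,0.0002],"turn":[0,0,0]},
    {"dp":[0,0.056,0.0002],"turn":[0,0,0]},
    {"dp":[0,0.059,0.0002],"turn":[0,0,0]},
    {"dp":[0,0.06,0.0002],"turn":[0,0,0]},
    {"dp":[0,0.06,0.0002],"turn":[0,0,0]},
  ],
)

```text
time: 6.2
tool_pos: [0.5698, 0.1383, 0.0293]
tool_rot: [1.177, 1.571, 0.594]
contact_force: [0.5, 0.2, 0.3]
opening: 0.02
```

Call:
move_arm(
  deltas=[
    {"dp":[0,0.001,0],"turn":[0,0,0]},
    {"dp":[0,0.002,0],"turn":[0,0,0]},
    {"dp":[0,0.003,0],"turn":[0,0,0]},
    {"dp":[0,0.003,0],"turn":[0,0,0]},
  ],
)

```text
time: 6.6
tool_pos: [0.5714, 0.1407, 0.0293]
tool_rot: [0.383, 1.571, -0.2]
contact_force: [0.2, -0.7, -0.0]
opening: 0.0195
```

Run:
```python
from h import *
P,C,o=cur(); print(P,bay(P),o['time'],o['contact_force'],o['contact_force'][:2]@D); print(goal(lane(-.0415,0,.03),LA,-1))
snap('wrist','w6');boxpose('w6')
```

```text
[0.57139893 0.14072025 0.02927942] [-0.04338747  0.00013168] 6.6 [ 0.17429527 -0.68943573 -0.02581922] -0.47871067085489893
(array([-0.7,  1.9,  0.1]), array([ 0.11,  0.  , -0.  ]))
w6 28963 [array([13.2,  0.2]), array([111.5,  62.6]), np.float64(0.1)] z 0.0687
```

View pics/w6.png

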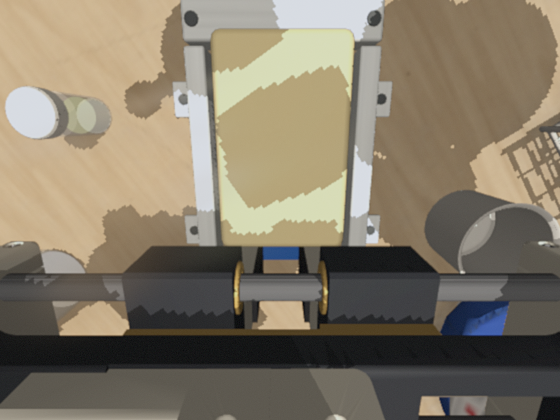

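Not touching yet, since the force is only noise. I'll creep forward and watch the force.

Call:
move_arm(
  deltas=[
    {"dp":[0,0.001,0],"turn":[0,0,0]},
    {"dp":[0,0.0015,0],"turn":[0,0,0]},
    {"dp":[0,0.002,0],"turn":[0,0,0]},
    {"dp":[0,0.002,0],"turn":[0,0,0]},
    {"dp":[0,0.002,0],"turn":[0,0,0]},
  ],
)

```text
time: 7.15
tool_pos: [0.5716, 0.141, 0.0294]
tool_rot: [-1.738, 1.568, -2.32]
contact_force: [-3.7, -6.7, 3.0]
opening: 0.0198
```

Run:
```python
from h import *
P,C,o=cur(); print(P,bay(P),o['time'],o['contact_force'],o['contact_force'][:2]@D)
```

```text
[0.5716243  0.14103115 0.02938071] [-0.04300382  0.00011534] 7.15 [-3.7468119  -6.73938766  2.9887317 ] -7.687883885886706
```

Contact with the stops: 7.7 N against the push and no further travel. I won't push harder, to avoid tipping. Now I'll back off straight, then rise.

Call:
move_arm(
  deltas=[
    {"dp":[0,-0.002,0],"turn":[0,0,0]},
    {"dp":[0,-0.005,0],"turn":[0,0,0]},
    {"dp":[0,-0.015,0],"turn":[0,0,0]},
    {"dp":[0,-0.03,0],"turn":[0,0,0]},
    {"dp":[0,-0.05,0],"turn":[0,0,0]},
    {"dp":[0,-0.07,0],"turn":[0,0,0]},
    {"dp":[0,-0.085,0],"turn":[0,0,0]},
    {"dp":[0,-0.09,0],"turn":[0,0,0]},
    {"dp":[0,-0.09,0],"turn":[0,0,0]},
  ],
)

```text
time: 8.05
tool_pos: [0.5229, 0.0667, 0.0295]
tool_rot: [0.681, 1.57, 0.097]
contact_force: [-0.0, 0.4, 0.6]
opening: 0.02
```

Run:
```python
from h import *
P,C,o=cur(); print(P,bay(P),o['time'],o['contact_force'])
snap('wrist','w7');boxpose('w7')
```

```text
[0.522884   0.06670124 0.02950975] [-0.13188806 -0.00026625] 8.05 [-0.02508827  0.41961692  0.56100101]
w7 8541 [array([-70.7,  -0.4]), array([121.5,  62.5]), np.float64(0.5)] z 0.0686
```

View pics/w7.png

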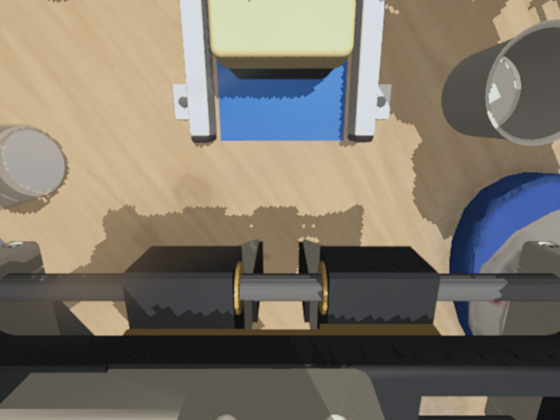

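The fingers are clear and the box stands in the lane with its rear edge at row ~60. I'll rise and move over it to check the stops.

Call:
move_arm(
  deltas=[
    {"dp":[-0.04,0,0],"turn":[0,0,0]},
    {"dp":[-0.08,0,0],"turn":[0,0,0]},
    {"dp":[-0.12,0,0],"turn":[0,0,0]},
    {"dp":[-0.15,0.03,0],"turn":[0,0,0]},
    {"dp":[-0.15,0.07,0],"turn":[0,0,0]},
    {"dp":[-0.15,0.1,0],"turn":[0,0,0]},
    {"dp":[-0.15,0.11,0],"turn":[0,0,0]},
    {"dp":[-0.15,0.11,0],"turn":[0,0,0]},
    {"dp":[-0.15,0.11,0],"turn":[0,0,0]},
  ],
)

```text
time: 9.0
tool_pos: [0.5828, 0.1586, 0.1788]
tool_rot: [-2.093, 1.569, -2.675]
contact_force: [-0.0, -0.3, 0.8]
opening: 0.0197
```

Run:
```python
from h import *
P,C,o=cur(); print(P,bay(P),o['time'],o['contact_force'])
snap('wrist','w8');boxpose('w8'); snap('side','d8')
p=cv2.imread('pics/w8.png')
cv2.imwrite('pics/w8c.png',cv2.resize(p[20:220,180:380],None,fx=3,fy=3,interpolation=cv2.INTER_CUBIC))
```

```text
[0.58281511 0.1586347  0.17879881] [-0.02214785  0.00049953] 9.0 [-0.00129733 -0.25574868  0.77744598]
w8 6580 [array([19.7,  0.4]), array([62.2, 98.4]), np.float64(89.9)] z 0.0687
```

View pics/w8.png

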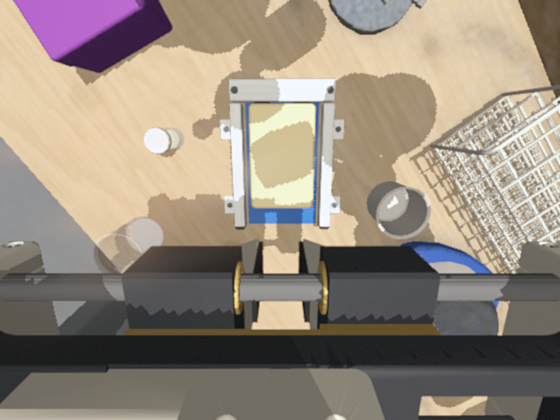

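View pics/d8.png

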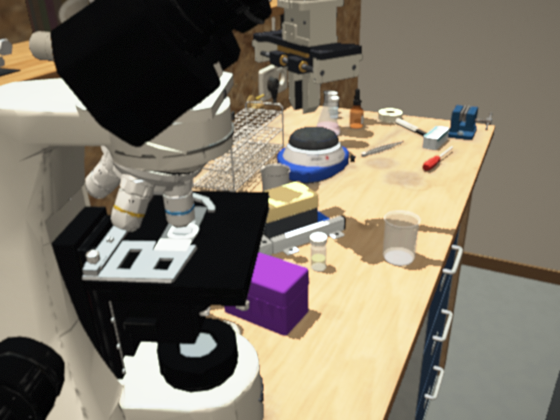

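View pics/w8c.png

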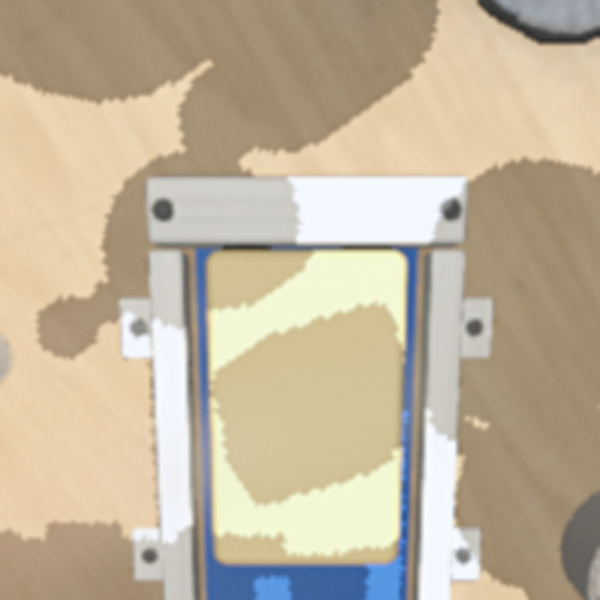

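Run:
```python
from h import *
print(robot.hand_in())
```

```text
the job is handed in; nothing more can be done
None
```

The tip box is home against the rubber stops, the gripper is backed clear above it, and the job is handed in at about 9 s on the robot clock.

I squared the box (2.4° off at the start) against two slightly opened fingers, then pushed it down the middle of the lane. I stopped when the force rose to 7.7 N and the box stopped moving. Then I backed straight out and rose clear.

- **Box position:** the last wrist picture puts it at x ≈ +19.7 mm, y ≈ +0.4 mm in the bay frame, turned about 0.1°. Home is +19, 0.
- **Rails and bystanders:** pictures during the push show clear gaps to both rails. In the last views the beaker, cup and vial look unmoved; I compared those by eye and did not measure them.
- **Upright:** the lid height read 68.7 mm before and after, so the box stands flat.

**One small disagreement:** the finger position at contact puts the box's rear face at about x = -33.5 mm, while the picture gives -31.3 mm. The nominal value is -32 mm, so both are within the 2 mm calibration.

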